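# Read a jar's tag on a coasting sample carousel

### The arm

A 6-joint arm with a two-finger parallel gripper is mounted at the origin on the work surface. World frame = base frame: x ahead of the robot, y to its left, z up, the work surface at z = 0. Lengths are in mm, angles in rad, forces in N, time in s.
With the tool pointing down it reaches from about 300 to 875 mm from the base axis. Payload 4.2 kg.
Tool frame: the origin (TCP) lies midway between the tips of the shut fingers; the grasp point (between the pads) lies 19 mm behind it; z points along the fingers, y is the line along which they close (so a half turn about z gives the same grasp; the last joint's range is limited). The gripper opens to 85 mm and grips with 20 to 120 N. Pads are 22 mm wide; open, the fingers measure 114 mm over their backs; the gripper's body (76 mm by 85 mm) begins 54 mm behind the grasp point. The pads swing forward as they close: fully open they stand 13 mm farther back than shut.
Start: joints at [1.176, 0.32, 1.565, -0, 1.257, -0.02], TCP at [210.504, 535.101, 202.238] pointing down, gripper open.
Joint ranges: [-3.11, 3.11], [-0.84, 2.01], [0.21, 2.61], [-1.34, 4.49], [0.05, 2.63], [-2.56, 2.56]. Speed limits (rad/s): [2.57, 2.57, 3.14, 3.14, 3.14, 3.14].

### API

Orientations are given as a unit quaternion [x, y, z, w].
In Python, from cell import get_obs, grab_frame, sign_off gives the robot as it stands.
- The arm moves only by the tool arm_command, never from a script. Its argument "commands" is a list of rows, each an object with "slide": the shift along the world's x, y, z in units of 60 mm (1.0 is 60 mm), a list of three; "turn": the turn about the world's z in units of 5 degrees (1.0 is 5 degrees). A call has 1 to 12 rows; each row shifts and turns the commanded pose from where the row before left it; what a row does not reach is not made up. A row lasts 1/8 s, in which the tool goes at most 62.5 mm and 10.7 degrees, less where a joint would pass 70% of its speed; a pose out of reach is approached as far as the arm can. A call with a number of a shift or a turn outside -1 to 1 is refused whole. A call with a gripper value outside its range is refused whole. "grip" is the opening, from -1 (shut) to 1 (fully open), set as the call begins (left out, the last holds). The fingers move at their own pace and stop on an object; "newtons" is the grip in N (left out, the last holds). Time passes only in rows, so rows that do not move let the fingers close. It gives the time, the measured TCP pose, the force, the opening and the grip force at its end, in the units of the state.
- get_obs(): the state, without advancing time (a new reading comes with each control period).
- grab_frame(name): name is "scene" or "top" or "wrist"; returns a dict with "img" (420x560x3 uint8, red, green, blue), "vertical_fov" (degrees; the focal length in pixels is half the picture's height over the tangent of half this angle, whatever the lens; pixels are square), "cx", "cy" (the principal point, pixels), "eye" and "orientation" of the camera in the world; the wrist camera has in their place "T_tool_cam" (4x4, takes a point from camera to tool coordinates, whose origin is the TCP and whose axes are the flange's). Camera axes: x right, y up, looking along -z (the intrinsics and any distortion apply to the point x, -y, -z); pixel columns grow to the right and rows downward; lengths in mm; the calibration is good to about 2 mm. A picture is of the moment at which its call begins: read the wrist's pose just before it. There is no depth.
- sign_off(): hands the job in; it is judged then, once.
The state is a dict: "clock": time; "q": joint angles; "qvel": joint speeds; "joint_efforts": joint torques, N m; "ee_pos": TCP position; "tool_rot": TCP orientation; "contact_force": force on the tool from outside, world axes, zero at the start; "wrist_torque": the same for the moment, N m; "grip_width": finger opening in mm; "gripper_force": force on a finger pad.
Only numpy, scipy, OpenCV 4.12 (cv2) and the standard library are available. Lean on these libraries where they do the work, as an engineer would, in place of code of your own. Each camera call takes 0.05 s, during which the arm holds its last target. There are 200 camera calls.

### The job

Take the reader wand from its stand, set the sample carousel turning with a gentle push on its steel post, to about one turn in four to six seconds, and let it coast untouched. While it coasts, travel along with the wide jar, keeping the wand's nose over the middle of its lid (within 15 mm of the centre and about 25 mm above it, never touching) for four seconds on end so that the reader gets its tag; the wand must not hit the carousel hard and the other things on the bench stay put. Then lift the wand well clear above the carousel, and finish while still holding it upright and still in the gripper.

Things in the scene. Friction and masses are not known exactly. Their poses are not given: they have to be found in the camera images.
- carousel: Sample carousel's round white foot, fixed to the bench, 190 mm across; origin on the bench at its centre, on the vertical turning axis. On it turns a grey disc 260 mm across, upper face 48 mm above the bench, with one wide amber jar, four narrow vials (25 mm across, tops 88 mm above the bench, at 60 and 120 degrees either side of the jar, 85 mm from the axis) and a steel post.
- rotor (a joint): Turn of the disc, rad, counter-clockwise from above positive, many turns free. At 0 the wide jar lies in world +x from the axis, the post in -x. Almost frictionless bearing: disc with jars 1.6 kg, moment of inertia 0.0128 kg m2 (times 0.75 to 1.35), drag about 0.0004 N m plus 0.0005 N m s/rad: slows from 1.2 to 0.6 rad/s in about 9 s.
- jar_lid (a point): Centre of the top of the wide jar's white lid (58 mm across), 85 mm from the turning axis, 90 mm above the bench; it goes round with the disc. The narrow vials have lids 25 mm across.
- post_top (a point): Centre of the top of the upright steel post (12 mm in diameter) by which the carousel is pushed; 105 mm from the axis, across the disc from the wide jar, its top 126 mm above the bench (36 mm above the jar's lid); it goes round with the disc.
- wand: Reader wand, 220 g, 125 mm long, upright in its stand: below, a round black rubber nose 22 mm across and 65 mm long; above it a grey handle block, 50 mm (its x) by 34 mm (its y) by 60 mm high. Origin at the centre of the nose's flat lower end (the reading point); z points up along the wand. Its yaw varies.
- wand_grip (a point): Point on the wand's axis 105 mm above the nose's end, in the upper half of the handle block: where to take it, fingers closing along the wand's y (34 mm).
- stand: Fixed wand stand: round foot 80 mm in diameter with an upright tube, outer diameter 44 mm, inner 32 mm, rim 86 mm above the bench; origin on the bench at its centre. The handle block's underside rests on the rim, the nose hangs inside; lift the wand straight up by 70 mm or more to free it.
- oil_bottle: Bystander: small oil bottle, 28 mm in diameter, 65 mm high; origin under its centre.
- slide_box: Bystander: flat slide box, 85 x 100 x 30 mm; origin under its centre.
- tip_box: Bystander: clear box for pipette tips, 120 x 85 x 55 mm; origin under its centre.
- mouse: Bystander: round grey computer mouse, 62 mm in diameter, 34 mm high; origin under its centre.
- mug: Bystander: white mug, 80 mm in diameter, 92 mm high; origin under its centre.
- dish: Bystander: shallow glass dish, 90 mm in diameter, 16 mm high; origin under its centre.

How it is judged:
By the outcome, as a careful person would: the job done as asked, in the order asked, and still so for the second after the job is handed in, while the arm keeps its last pose, push and grip.
It also fails if it takes over 48 s, if anything falls off the work surface, if the arm or the gripper's body presses on something with over 40 N, if the wrist force passes 120 N, or if a joint passes its speed limit or range.

## Working session

There is one attempt and no reset: what is moved stays moved. The work goes in short steps, Python scripts to look and compute and a tool call to move; the robot and the scene stay as the last step left them, time stands still between calls to the robot, and variables do not carry over. Pictures are saved under pics/ and viewed, at most 10 in all, crops included, and the job is handed in when it is done.

Besides the shell and the picture viewer there is one more tool, called after ">>>" as name(argument=value, ...), one argument or row to a line, values as JSON. arm_command: Moves the arm, as the interface text tells. Shifts and turns lie within -1 to 1; 1 stands for 60 mm of shift or 5 degrees of turn. Its arguments: {"type":"object","properties":{"commands":{"type":"array"},"grip":{"type":"number"},"newtons":{"type":"number"}},"required":["commands"]}

```bash
mkdir -p pics; ls
python3 - <<'E'
from cell import *
import cv2
o=get_obs();print(o)
for n in("scene","top"):
    f=grab_frame(n);cv2.imwrite(f"pics/{n}.png",f["img"][:,:,::-1]);print({k:v for k,v in f.items() if k!="img"})
E
```

```text
pics
{'clock': 0.0, 'q': array([ 1.17600732e+00,  3.20326270e-01,  1.56570153e+00,  2.91766981e-05,
        1.25741221e+00, -1.99740519e-02]), 'qvel': array([-0.00013958, -0.00131751,  0.00196747,  0.00137344, -0.00073424,
       -0.00043143]), 'joint_efforts': array([ 9.30830211e-04, -4.15512979e+01, -2.34172976e+01,  3.18035163e-04,
        8.01080401e-03, -1.40914491e-06]), 'ee_pos': array([210.27506623, 534.5883802 , 201.35384254]), 'tool_rot': array([ 1.86316748e-01,  9.82489296e-01, -9.01030924e-04, -2.03760248e-04]), 'contact_force': array([-0.37437893, -0.05782683,  0.05995779]), 'wrist_torque': array([-0.04478244, -0.03541112,  0.02185178]), 'gripper_force': 0.0, 'grip_width': 85.09281726981503}
{'vertical_fov': 43.90528254886023, 'cx': 271.23079542544133, 'cy': 207.42980435234665, 'eye': array([1466.30104684, -103.70616453,  857.39097632]), 'orientation': array([0.32722996, 0.29340398, 0.61021008, 0.65914969])}
{'vertical_fov': 53.314044262931866, 'cx': 277.3712853144188, 'cy': 208.07488365643474, 'eye': array([ 441.83375944,  -16.80987596, 1088.39750991]), 'orientation': array([ 0.0298855 , -0.0218706 , -0.70600688,  0.70723604])}
```

View pics/top.png

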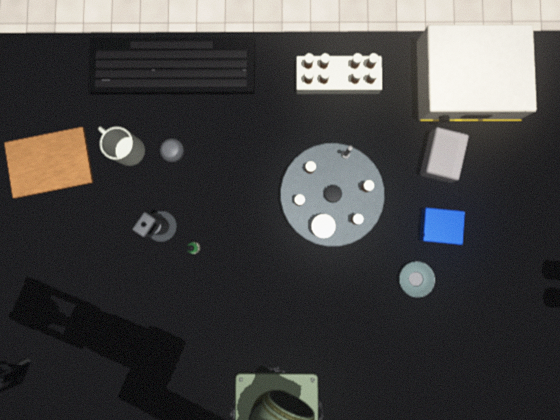

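View pics/scene.png

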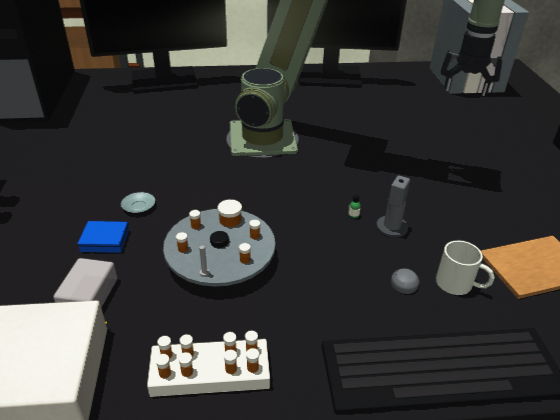

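The top view shows the disc near (333,194), jar lid at (323,226), post at about (348,152), and the wand's handle at about (145,224) over its stand at (163,226). The scene view confirms this: post on the far side from the robot, wand upright in its stand at (398,200), and the green oil bottle near it.

```bash
cat > h.py <<'E'
import numpy as np, cv2
from scipy.spatial.transform import Rotation as R
from cell import *
def cam(name):
    o=get_obs(); f=grab_frame(name)
    if name=="wrist":
        T=np.array(f["T_tool_cam"]); Rt=R.from_quat(o["tool_rot"]).as_matrix()
        f["eye"]=Rt@T[:3,3]+o["ee_pos"]; f["M"]=Rt@T[:3,:3]
    else: f["M"]=R.from_quat(f["orientation"]).as_matrix()
    f["f"]=f["img"].shape[0]/2/np.tan(np.radians(f["vertical_fov"])/2); f["t"]=o["clock"]
    return f
def ray(f,px,z):
    px=np.atleast_2d(px).astype(float)
    d=np.c_[(px[:,0]-f["cx"])/f["f"],-(px[:,1]-f["cy"])/f["f"],-np.ones(len(px))]@f["M"].T
    return f["eye"]+d*((z-f["eye"][2])/d[:,2])[:,None]
def proj(f,p):
    c=(np.atleast_2d(p)-f["eye"])@f["M"]
    return np.c_[f["cx"]+f["f"]*c[:,0]/-c[:,2],f["cy"]-f["f"]*c[:,1]/-c[:,2]]
def blobs(mask,lo=15):
    n,l,s,c=cv2.connectedComponentsWithStats(mask.astype(np.uint8))
    return [(c[i],s[i,4],l==i) for i in range(1,n) if s[i,4]>=lo]
E
python3 - <<'E'
from h import *
f=cam("top");im=f["img"].astype(int)
w=(im.min(2)>170); w[:, :275]=0;w[:130]=0;w[:,395:]=0;w[255:]=0
for c,a,m in blobs(w,8):print("white",c.round(1),a,ray(f,c,90 if a>300 else 88)[0].round(1))
g=(im.max(2)>60); g[:,:270]=0;g[:138]=0;g[:,390:]=0;g[250:]=0
b=max(blobs(g),key=lambda b:b[1])
cn=max(cv2.findContours(b[2].astype(np.uint8),0,1)[0],key=cv2.contourArea)
h=cv2.convexHull(cn)
e=cv2.fitEllipse(h);print("disc",e,ray(f,e[0],48).round(1), np.array(e[1])/2*0+ray(f,[e[0][0]+e[1][0]/2,e[0][1]],48)[0][:0])
cr=im[195:260,115:215].astype(np.uint8);cv2.imwrite("pics/w.png",cv2.resize(cr[:,:,::-1],None,fx=7,fy=7,interpolation=cv2.INTER_CUBIC))
s=cam("scene");im=s["img"].astype(int)
w=(im.min(2)>150); w[:190]=0;w[290:]=0;w[:,:165]=0;w[:,280:]=0
for c,a,m in blobs(w,8):print("scene white",c.round(1),a,ray(s,c,90 if a>150 else 88)[0].round(1))
print(proj(f,[[0,0,0]]))
E
```

```text
white [350. 148.] 9 [ 661.1 -180.8   88. ]
white [310.6 165.7] 92 [618.  -85.4  88. ]
white [368.8 184.9] 97 [ 571.3 -224.9   88. ]
white [299.6 199. ] 99 [537.1 -58.8  88. ]
white [358.1 218.4] 102 [ 490.7 -198.4   88. ]
white [323.3 225.8] 492 [ 472.9 -115.    90. ]Traceback (most recent call last):
  File "<stdin>", line 9, in <module>
ValueError: operands could not be broadcast together with shapes (2,) (0,)
```

Run:
```python
from h import *
f=cam("top");im=f["img"]
print(proj(f,[[554.3,-141.9,48],[554.3+105*.949,-141.9-105*.314,126]]).round(1))
x=cv2.resize(im[205:245,125:185,::-1],None,fx=12,fy=12,interpolation=cv2.INTER_CUBIC)
cv2.imwrite("pics/w.png",cv2.convertScaleAbs(x,alpha=1.6,beta=10))
```

```text
[[332.3 193.7]
 [350.1 147.5]]
```

View pics/w.png

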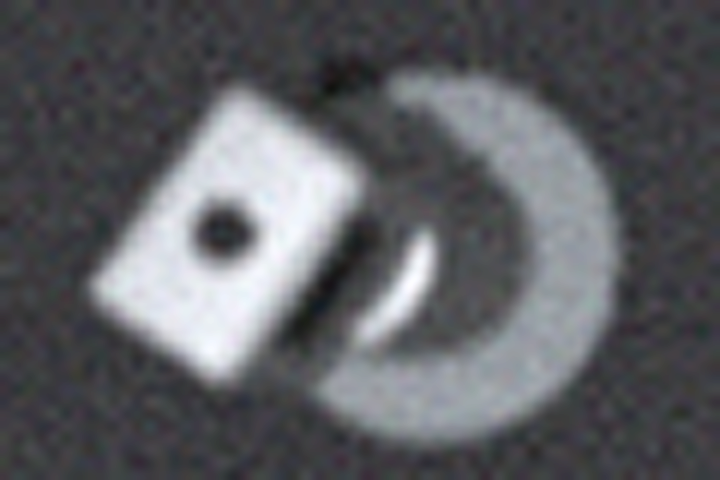

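Run:
```python
from h import *
f=cam("top");im=f["img"].astype(int).max(2)
g=im[205:245,125:185]>100
b=[b for b in blobs(g) if b[2][19,19] or b[2][24,15]][0]
cn=cv2.findContours(cv2.resize(b[2].astype(np.uint8)*255,None,fx=8,fy=8,interpolation=cv2.INTER_LINEAR)[:,:]//128,0,1)[0]
r=cv2.minAreaRect(max(cn,key=cv2.contourArea));print(r,b[1])
px=(cv2.boxPoints(r)+.5)/8-.5+[125,205]
P=ray(f,px,146);print(P.round(1),P.mean(0).round(1))
for k in range(2):
    d=P[k+1]-P[k];print(np.linalg.norm(d).round(1),np.degrees(np.arctan2(d[1],d[0])).round(1))
s=cam("scene")
# stand foot check from top
print(proj(f,[[*P.mean(0)[:2],0]]),proj(s,[[*P.mean(0)[:2],146]]))
o=get_obs();Y=R.from_quat(o["tool_rot"]).as_matrix()[:,1];print(o["clock"],np.degrees(np.arctan2(Y[1],Y[0])))
```

```text
((151.19229125976562, 157.96153259277344), (112.88148498535156, 170.57029724121094), 33.690067291259766) 252
[[462.5 323.1 146. ]
 [502.7 297.3 146. ]
 [485.  270.2 146. ]
 [444.9 296.  146. ]] [473.8 296.6 146. ]
47.8 -32.7
32.4 -123.1
[[161.96045959 226.22235821]] [[399.78405707 181.22222354]]
0.3 68.52427083384288
```

The enlarged crop shows the handle's top face (centre about (144,224) in the top image). It measures 48x32 mm at z=146 (expected 50x34), at (474,297), with yaw -33°. Now I move above it.

>>> arm_command(
  commands=[
    {"slide": [0.63,-0.57,0],"turn": -0.33},
    {"slide": [0.63,-0.57,0],"turn": -0.33},
    {"slide": [0.63,-0.57,0],"turn": -0.33},
    {"slide": [0.63,-0.57,0],"turn": -0.33},
    {"slide": [0.63,-0.57,0],"turn": -0.33},
    {"slide": [0.63,-0.57,0],"turn": -0.33},
    {"slide": [0.6,-0.55,0],"turn": -0.32},
    {"slide": [0,0,0],"turn": 0},
    {"slide": [0,0,0],"turn": 0},
  ],
  grip=1,
  newtons=60,
)

```text
clock: 1.42
ee_pos: [472.9, 297.0, 202.1]
tool_rot: [0.284, 0.959, 0.0, -0.0]
contact_force: [0.3, 0.3, 0.7]
grip_width: 85.2
gripper_force: 0.0
```

Run:
```python
from h import *
o=get_obs();f=cam("wrist");print(o["clock"],o["ee_pos"],f["eye"])
cs=np.array([[474,297,146]]);print(proj(f,cs))
cv2.imwrite("pics/wr.png",f["img"][:,:,::-1])
Y=R.from_quat(o["tool_rot"]).as_matrix()[:,1];print(np.degrees(np.arctan2(Y[1],Y[0])))
```

```text
1.425 [472.89217629 297.04992503 202.08169481] [414.94397453 334.59555232 372.06299821]
[[283.66369818 210.85886839]]
57.00647778538938
```

View pics/wr.png

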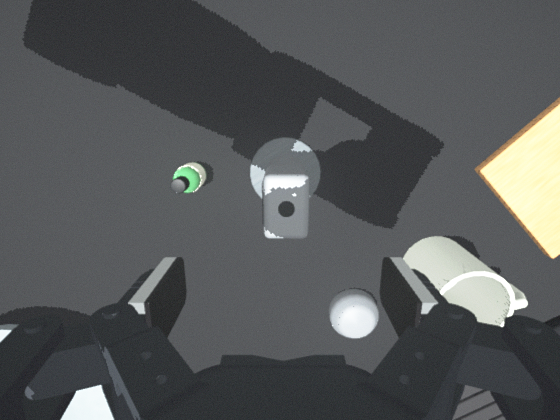

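The wrist view shows the handle's hole at (286,209), against a prediction of (284,211). That is within 2 mm and the handle lines up with the fingers, so I go down and grip.

>>> arm_command(
  commands=[
    {"slide": [0,0,-0.8],"turn": 0},
    {"slide": [0,0,-0.55],"turn": 0},
    {"slide": [0,0,-0.23],"turn": 0},
    {"slide": [0,0,0],"turn": 0},
  ],
)

```text
clock: 1.98
ee_pos: [472.6, 297.5, 107.2]
tool_rot: [0.283, 0.959, -0.0, -0.0]
contact_force: [0.1, 0.8, -0.1]
grip_width: 85.5
gripper_force: 0.0
```

>>> arm_command(
  commands=[
    {"slide": [0,0,0],"turn": 0},
    {"slide": [0,0,0],"turn": 0},
    {"slide": [0,0,0],"turn": 0},
    {"slide": [0,0,0],"turn": 0},
    {"slide": [0,0,0],"turn": 0},
    {"slide": [0,0,0],"turn": 0},
  ],
  grip=-1,
  newtons=60,
)

```text
clock: 2.72
ee_pos: [474.2, 297.5, 108.7]
tool_rot: [0.284, 0.959, 0.001, 0.001]
contact_force: [0.7, 0.4, 5.8]
grip_width: 32.0
gripper_force: 60.1
```

>>> arm_command(
  commands=[
    {"slide": [0,0,0.3],"turn": 0},
    {"slide": [0,0,0.6],"turn": 0},
    {"slide": [0,0,0.7],"turn": 0},
    {"slide": [0,0,0.4],"turn": 0},
    {"slide": [0,0,0],"turn": 0},
    {"slide": [0,0,0],"turn": 0},
  ],
)

```text
clock: 3.48
ee_pos: [472.4, 296.3, 225.6]
tool_rot: [0.284, 0.959, -0.001, -0.001]
contact_force: [-0.1, -0.1, -3.6]
grip_width: 32.0
gripper_force: 60.3
```

Run:
```python
from h import *
f=cam("scene");o=get_obs();print(o["clock"],o["ee_pos"],o["gripper_force"])
p=o["ee_pos"]; print(proj(f,[p+[0,0,-86],p+[0,0,-21],p+[0,0,39]]).round(1))
i=f["img"][90:270,330:480,::-1];cv2.imwrite("pics/s2.png",cv2.resize(cv2.convertScaleAbs(i,alpha=1.8,beta=20),None,fx=3.3,fy=3.3))
```

```text
3.525 [472.3027612  296.27670572 225.36971507] 60.25981075130403
[[399.  183.1]
 [403.6 160.3]
 [408.1 137.8]]
```

View pics/s2.png

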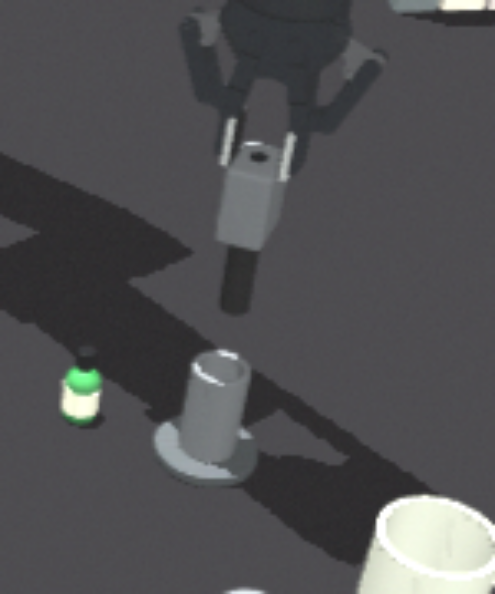

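The crop shows the wand upright in the fingers and out of the stand, its nose end at about (401,183) in the full image against a prediction of (399,183). I carry it to the clockwise side of the post.

>>> arm_command(
  commands=[
    {"slide": [0.09,-0.25,0.15],"turn": 0},
    {"slide": [0.17,-0.5,0.15],"turn": 0},
    {"slide": [0.26,-0.76,0],"turn": 0},
    {"slide": [0.31,-0.92,0],"turn": 0},
    {"slide": [0.31,-0.92,0],"turn": 0},
    {"slide": [0.31,-0.92,0],"turn": 0},
    {"slide": [0.31,-0.92,0],"turn": 0},
    {"slide": [0.31,-0.92,0],"turn": 0},
    {"slide": [0.28,-0.84,0],"turn": 0},
    {"slide": [0.23,-0.67,0],"turn": 0},
    {"slide": [0.17,-0.5,0],"turn": 0},
    {"slide": [0.09,-0.25,0],"turn": 0},
  ],
)

```text
clock: 5.03
ee_pos: [643.3, -207.9, 244.7]
tool_rot: [0.285, 0.959, -0.0, -0.001]
contact_force: [-0.2, 0.7, -2.3]
grip_width: 32.1
gripper_force: 60.2
```

>>> arm_command(
  commands=[
    {"slide": [0,0,-0.25],"turn": 0},
    {"slide": [0,0,-0.25],"turn": 0},
    {"slide": [0,0,0],"turn": 0},
  ],
)

```text
clock: 5.4
ee_pos: [642.3, -203.6, 213.1]
tool_rot: [0.283, 0.959, 0.0, -0.002]
contact_force: [-0.8, -0.6, -2.4]
grip_width: 32.3
gripper_force: 60.2
```

```bash
cat >> h.py <<'E'
C=np.array([554.3,-141.9])
def jar(f):
    im=f["img"].astype(int); w=(im.min(2)>150)&(np.ptp(im,axis=2)<50); out=[]
    for c,a,m in blobs(w,60):
        p=ray(f,c,90)[0]; d=p[:2]-C
        if a>200 and 75<np.hypot(*d)<95: out.append((round(f["t"],3),p.round(1)[:2],round(float(np.hypot(*d)),1),round(float(np.degrees(np.arctan2(d[1],d[0]))),1),int(a)))
    return out
E
python3 - <<'E'
from h import *
o=get_obs();p=o["ee_pos"];print(o["clock"],p)
f=cam("top");print(jar(f),proj(f,p-[0,0,86]))
s=cam("scene");print(proj(s,[p-[0,0,86],[654,-175,126]]))
i=np.hstack([s["img"][110:310,120:300,::-1],f["img"][110:310,260:420,::-1]]);cv2.imwrite("pics/s3.png",cv2.resize(i,None,fx=2.3,fy=2.3))
E
```

```text
5.4 [ 642.27376021 -203.62458146  213.0925397 ]
[(5.4, array([613.3, -79.7]), 85.7, 46.5, 594)] [[362.68126648 152.36806016]]
[[186.41184135 243.80385953]
 [200.10104709 247.32646144]]
```

View pics/s3.png

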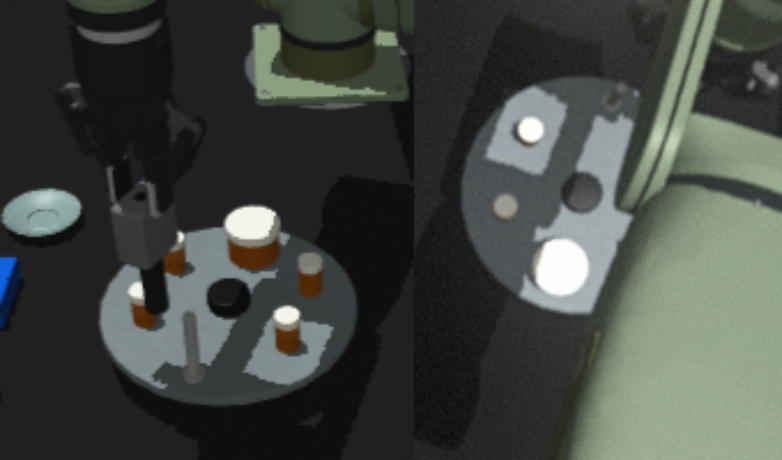

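The picture shows the nose end at about (188,244) in the scene view, predicted (186,244), so the wand is straight. The post is clear to its right. The lid blob merged with the lit disc, so I check the thresholds before pushing.

Run:
```python
from h import *
for n in("top","scene"):
    f=cam(n);im=f["img"].astype(int);q=proj(f,[[473.5,-115,90]])[0];print(n,q)
    x,y=q.astype(int);print(im[y,x-30:x+31:4].tolist())
    for th in (170,185,200,215):
        print(th,[(c.round(1).tolist(),int(a),ray(f,c,90)[0].round(0)[:2].tolist()) for c,a,m in blobs(im.min(2)>th,25) if np.hypot(*(ray(f,c,90)[0][:2]-C))<130])
```

```text
top [323.32056824 225.52559225]
[[77, 81, 86], [79, 88, 88], [81, 85, 91], [76, 84, 84], [78, 78, 81], [188, 188, 181], [252, 252, 252], [252, 252, 252], [252, 252, 252], [252, 252, 252], [254, 254, 253], [164, 177, 180], [168, 178, 182], [116, 125, 123], [60, 65, 55], [71, 79, 67]]
170 [([310.7, 165.7], 101, [617.0, -86.0]), ([372.2, 171.5], 32, [603.0, -233.0]), ([324.1, 226.0], 491, [472.0, -117.0])]
185 [([310.7, 165.7], 92, [617.0, -86.0]), ([324.0, 226.0], 466, [472.0, -117.0])]
200 [([310.5, 165.6], 86, [618.0, -85.0]), ([323.9, 225.9], 450, [473.0, -116.0])]
215 [([310.5, 165.8], 82, [617.0, -85.0]), ([324.1, 225.9], 429, [473.0, -117.0])]
scene [228.14819481 206.71397434]
[[33, 31, 34], [33, 30, 33], [33, 31, 33], [33, 31, 34], [33, 31, 33], [227, 227, 213], [245, 245, 237], [245, 245, 237], [245, 245, 237], [245, 245, 236], [233, 233, 221], [34, 32, 34], [33, 31, 34], [33, 31, 34], [33, 32, 34], [32, 31, 33]]
170 [([228.5, 206.4], 250, [472.0, -114.0]), ([178.7, 236.1], 32, [573.0, -227.0]), ([244.3, 246.6], 67, [618.0, -82.0])]
185 [([228.4, 206.4], 245, [472.0, -114.0]), ([178.6, 235.9], 30, [573.0, -227.0]), ([244.4, 246.5], 63, [618.0, -82.0])]
200 [([228.5, 206.4], 241, [472.0, -114.0]), ([178.7, 235.9], 29, [573.0, -227.0]), ([244.2, 246.5], 60, [618.0, -82.0])]
215 [([228.6, 206.4], 234, [472.0, -114.0]), ([178.9, 235.8], 25, [572.0, -227.0]), ([244.3, 246.5], 55, [618.0, -82.0])]
```

```bash
cat >> h.py <<'E'
def lids(f):
    im=f["img"].astype(int); w=(im[:,:,0]>=im[:,:,2]-2)&(im.min(2)>95)&(np.ptp(im,axis=2)<35); out=[]
    for c,a,m in blobs(w,15):
        p=ray(f,c,90)[0]; d=p[:2]-C
        if 70<np.hypot(*d)<100: out.append((round(f["t"],3),p.round(1)[:2].tolist(),round(float(np.hypot(*d)),1),round(float(np.degrees(np.arctan2(d[1],d[0]))),1),int(a)))
    return out
E
python3 - <<'E'
from h import *
f=cam("scene");print(*lids(f),sep="\n");o=get_obs();print(o["clock"],o["ee_pos"],o["tool_rot"])
w=[.2,.3,.3,.3,.3,.4,.55,.7,.85,1,1.12,1.22,1.3,1.35,1.35]
p=o["ee_pos"][:2]-C;print(p);a=np.arctan2(p[1],p[0]);r=np.hypot(*p);tot=np.zeros(2);q0=p.copy()
for i,x in enumerate(w):
    a+=x/8;r=105+(r-105)*.6;q=r*np.array([np.cos(a),np.sin(a)]);s=((q-q0)/60).round(3);q0=q0+s*60;print(s,np.degrees(a).round(1))
E
```

```text
(5.6, [477.6, -112.8], 82.0, 159.2, 351)
(5.6, [498.8, -187.8], 72.0, -140.4, 32)
(5.6, [542.4, -55.9], 86.8, 97.9, 78)
(5.6, [576.4, -226.7], 87.7, -75.4, 50)
(5.6, [621.8, -82.4], 90.0, 41.4, 106)
5.65 [ 644.05056279 -204.93740365  216.29486182] [2.83475918e-01 9.58979056e-01 1.19324061e-05 7.57965569e-04]
[ 89.75056279 -63.03740365]
[-0.     0.055] -33.7
[0.02  0.067] -31.5
[0.024 0.063] -29.4
[0.026 0.061] -27.2
[0.025 0.061] -25.1
[0.033 0.081] -22.2
[0.04  0.114] -18.3
[0.041 0.148] -13.2
[0.032 0.183] -7.2
[0.014 0.218] 0.0
[-0.018  0.244] 8.0
[-0.057  0.261] 16.8
[-0.104  0.264] 26.1
[-0.152  0.253] 35.7
[-0.191  0.224] 45.4
```

>>> arm_command(
  commands=[
    {"slide": [0,0,-0.15],"turn": 0},
    {"slide": [0,0,-0.15],"turn": 0},
    {"slide": [0,0,-0.1],"turn": 0},
    {"slide": [0,0,0],"turn": 0},
    {"slide": [0,0,0],"turn": 0},
  ],
)

```text
clock: 6.28
ee_pos: [643.9, -205.4, 191.6]
tool_rot: [0.284, 0.959, 0.0, 0.0]
contact_force: [0.6, 0.6, -2.9]
grip_width: 31.9
gripper_force: 60.2
```

>>> arm_command(
  commands=[
    {"slide": [0.0,0.055,0],"turn": 0},
    {"slide": [0.02,0.067,0],"turn": 0},
    {"slide": [0.024,0.063,0],"turn": 0},
    {"slide": [0.026,0.061,0],"turn": 0},
    {"slide": [0.025,0.061,0],"turn": 0},
    {"slide": [0.033,0.081,0],"turn": 0},
    {"slide": [0.04,0.114,0],"turn": 0},
  ],
)

```text
clock: 7.15
ee_pos: [653.8, -175.0, 191.4]
tool_rot: [0.284, 0.959, -0.0, -0.0]
contact_force: [0.5, 0.1, -2.8]
grip_width: 32.0
gripper_force: 60.2
```

Run:
```python
from h import *
o=get_obs();f=cam("scene");print(*lids(f),sep="\n")
d=o["ee_pos"][:2]-C
print(o["clock"],o["ee_pos"],o["contact_force"],np.hypot(*d),np.degrees(np.arctan2(d[1],d[0])))
```

```text
(7.15, [474.5, -126.1], 81.4, 168.8, 353)
(7.15, [528.0, -59.9], 86.1, 107.8, 76)
(7.15, [589.1, -217.4], 83.2, -65.2, 97)
(7.15, [611.1, -72.9], 89.4, 50.5, 98)
7.15 [ 653.83613605 -175.00702766  191.41134928] [ 0.46550319  0.11433137 -2.75529585] 104.89765326291582 -18.39780363432215
```

>>> arm_command(
  commands=[
    {"slide": [0.041,0.148,0],"turn": 0},
    {"slide": [0.032,0.183,0],"turn": 0},
    {"slide": [0.014,0.218,0],"turn": 0},
    {"slide": [-0.018,0.244,0],"turn": 0},
    {"slide": [-0.057,0.261,0],"turn": 0},
    {"slide": [-0.104,0.264,0],"turn": 0},
    {"slide": [-0.152,0.253,0],"turn": 0},
    {"slide": [-0.191,0.224,0],"turn": 0},
    {"slide": [-0.06,0.12,0.2],"turn": 0},
    {"slide": [0.0,0.03,0.4],"turn": 0},
    {"slide": [0,0,0.3],"turn": 0},
  ],
)

```text
clock: 8.57
ee_pos: [624.5, -58.4, 247.7]
tool_rot: [0.284, 0.959, 0.0, 0.001]
contact_force: [0.6, 0.1, -1.8]
grip_width: 31.8
gripper_force: 60.2
```

Run:
```python
from h import *
for k in range(6):
    o=get_obs();f=cam("scene");print(*lids(f),sep="\n")
    if k in(0,5):print(o["clock"],o["ee_pos"],o["contact_force"])
```

```text
(8.575, [482.6, -173.9], 78.5, -156.0, 84)
(8.575, [490.7, -89.1], 82.6, 140.3, 83)
(8.575, [549.6, -223.0], 81.3, -93.3, 405)
(8.575, [627.2, -188.1], 86.3, -32.4, 106)
(8.575, [635.4, -104.0], 89.5, 25.0, 100)
8.575 [624.49591846 -58.37824124 247.65906148] [ 0.59440398  0.12122849 -1.83074812]
(8.625, [484.8, -178.9], 78.7, -152.0, 86)
(8.625, [487.1, -93.8], 82.6, 144.4, 82)
(8.625, [555.3, -223.7], 81.8, -89.3, 407)
(8.625, [634.6, -98.5], 91.3, 28.4, 108)
(8.625, [630.1, -183.7], 86.6, -28.9, 106)
(8.675, [484.0, -99.3], 82.2, 148.8, 84)
(8.675, [487.4, -183.6], 78.8, -148.1, 86)
(8.675, [560.7, -223.7], 82.1, -85.5, 412)
(8.675, [632.1, -93.8], 91.4, 31.7, 107)
(8.675, [633.1, -179.0], 87.1, -25.2, 106)
(8.725, [482.7, -103.9], 81.1, 152.1, 83)
(8.725, [491.2, -188.0], 78.2, -143.8, 90)
(8.725, [566.4, -223.3], 82.3, -81.6, 417)
(8.725, [628.1, -88.9], 90.9, 35.7, 106)
(8.725, [635.7, -173.8], 87.5, -21.4, 107)
(8.775, [479.6, -109.3], 81.5, 156.4, 85)
(8.775, [493.4, -192.7], 79.3, -140.1, 87)
(8.775, [571.9, -222.6], 82.6, -77.7, 419)
(8.775, [625.2, -84.3], 91.4, 39.1, 105)
(8.775, [637.6, -168.8], 87.5, -17.9, 103)
(8.825, [479.7, -113.7], 79.7, 159.3, 88)
(8.825, [497.4, -197.1], 79.3, -135.9, 88)
(8.825, [577.6, -221.3], 82.8, -73.7, 422)
(8.825, [620.6, -80.9], 90.1, 42.6, 98)
(8.825, [639.5, -163.4], 87.9, -14.2, 107)
8.825 [623.72605852 -58.56091115 245.02822646] [ 0.42491064 -0.21209585 -2.19478719]
```

ω is about 1.32 rad/s (4.8 s per turn), inside the range. I wait over the orbit ahead of the jar.

>>> arm_command(
  commands=[
    {"slide": [-0.06,-0.08,-0.08],"turn": 0},
    {"slide": [-0.12,-0.14,-0.15],"turn": 0},
    {"slide": [-0.06,-0.08,-0.1],"turn": 0},
    {"slide": [0,0,0],"turn": 0},
    {"slide": [0,0,0],"turn": 0},
    {"slide": [0,0,0],"turn": 0},
    {"slide": [0,0,0],"turn": 0},
  ],
)

```text
clock: 9.75
ee_pos: [609.9, -76.3, 225.9]
tool_rot: [0.284, 0.959, 0.0, 0.0]
contact_force: [-0.3, -0.4, -1.2]
grip_width: 31.9
gripper_force: 60.2
```

```bash
cat >> h.py <<'E'
import json,os,sys
from scipy.optimize import least_squares
def measure():
    """angle of the rotor from all lids (translation left free to take up the lid-side bias); logged"""
    f=cam("scene"); L=lids(f); j=max(L,key=lambda l:l[4])
    if j[4]<200: print("jar not clear",L)
    P=np.array([l[1] for l in L])-C; a=np.degrees(np.arctan2(P[:,1],P[:,0]))
    k=np.round((a-j[3])/60)*60; k0=np.radians(k); N=85*np.c_[np.cos(k0),np.sin(k0)]
    g=lambda p:(N@np.array([[np.cos(p[0]),np.sin(p[0])],[-np.sin(p[0]),np.cos(p[0])]])+p[1:]-P).ravel()
    s=least_squares(g,[np.radians(j[3]),0,0]); r=np.abs(s.fun).max()
    S=json.load(open("log.json")) if os.path.exists("log.json") else []
    th=s.x[0]
    if S: th+=2*np.pi*np.round((S[-1][1]+1.25*(f["t"]-S[-1][0])-th)/2/np.pi)
    S.append([f["t"],th]); json.dump(S,open("log.json","w"))
    print("t %.3f th %.1f off %s res %.1f n%d"%(f["t"],np.degrees(th),s.x[1:].round(1),r,len(L)))
def model():
    S=np.array(json.load(open("log.json"))); t0=S[-1,0]
    fn=lambda p,t:p[0]+p[1]*(t-t0)-.5*p[2]*(t-t0)**2
    s=least_squares(lambda p:np.r_[(fn(p,S[:,0])-S[:,1])/.02,(p[2]-.085)/.025],[S[-1,1],1.3,.085])
    print("w %.3f acc %.3f"%(s.x[1],s.x[2])); return lambda t:fn(s.x,t)
def rows(track_th,p,z,zs,tr,r=85):
    """p,z: present nose xy,z ; zs: nose heights per row; tr: angle function for the end of each row"""
    t=get_obs()["clock"]; q=np.array([*p,z],float)
    for i,h in enumerate(zs):
        a=tr(t+.125*(i+1)); g=np.array([*(C+r*np.array([np.cos(a),np.sin(a)])),h])
        s=((g-q)/60).round(2); q+=s*60; print('{"slide": %s, "turn": 0},'%s.tolist(),end=" ")
    print("\nend",q.round(1))
E
python3 - <<'E'
from h import *
for k in range(3):measure()
m=model();o=get_obs();print(o["clock"],o["ee_pos"],o["contact_force"])
d=o["ee_pos"][:2]-C;print("nose ang",np.degrees(np.arctan2(d[1],d[0])),np.hypot(*d),"jar",np.degrees(m(o["clock"])))
E
```

```text
t 9.750 th -9.2 off [4.6 5. ] res 3.6 n5
t 9.800 th -5.7 off [4.3 4.9] res 5.0 n5
t 9.850 th -2.2 off [3.9 5.2] res 6.3 n5
w 1.225 acc 0.085
9.9 [609.76815775 -76.38578116 225.6915948 ] [-0.50034241  0.16902975 -2.43264969]
nose ang 49.7468020568398 85.84188601544206 jar 1.3271264961180838
```

Run:
```python
from h import *
m=model();o=get_obs();t0=o["clock"];T=1.375
p=o["ee_pos"];d=p[:2]-C;G=np.arctan2(d[1],d[0])-m(t0)
tr=lambda t:m(t)+G*max(0,1-(t-t0)/T)**2
rows(m,p[:2],p[2]-86,[139.7]*6+[137,133,128,123,119,117],tr)
```

```text
w 1.225 acc 0.085
{"slide": [-0.01, -0.01, 0.0], "turn": 0}, {"slide": [-0.02, 0.02, 0.0], "turn": 0}, {"slide": [-0.04, 0.03, 0.0], "turn": 0}, {"slide": [-0.05, 0.03, 0.0], "turn": 0}, {"slide": [-0.06, 0.05, 0.0], "turn": 0}, {"slide": [-0.09, 0.04, 0.0], "turn": 0}, {"slide": [-0.1, 0.05, -0.04], "turn": 0}, {"slide": [-0.13, 0.05, -0.07], "turn": 0}, {"slide": [-0.14, 0.04, -0.08], "turn": 0}, {"slide": [-0.17, 0.02, -0.09], "turn": 0}, {"slide": [-0.19, 0.0, -0.06], "turn": 0}, {"slide": [-0.19, -0.02, -0.04], "turn": 0}, 
end [538.4 -58.4 116.9]
```

>>> arm_command(
  commands=[
    {"slide": [-0.01,-0.01,0.0],"turn": 0},
    {"slide": [-0.02,0.02,0.0],"turn": 0},
    {"slide": [-0.04,0.03,0.0],"turn": 0},
    {"slide": [-0.05,0.03,0.0],"turn": 0},
    {"slide": [-0.06,0.05,0.0],"turn": 0},
    {"slide": [-0.09,0.04,0.0],"turn": 0},
    {"slide": [-0.1,0.05,-0.04],"turn": 0},
    {"slide": [-0.13,0.05,-0.07],"turn": 0},
    {"slide": [-0.14,0.04,-0.08],"turn": 0},
    {"slide": [-0.17,0.02,-0.09],"turn": 0},
    {"slide": [-0.19,0.0,-0.06],"turn": 0},
    {"slide": [-0.19,-0.02,-0.04],"turn": 0},
  ],
)

```text
clock: 11.4
ee_pos: [537.3, -58.5, 202.6]
tool_rot: [0.284, 0.959, -0.0, -0.0]
contact_force: [0.4, -0.4, -3.0]
grip_width: 32.0
gripper_force: 60.2
```

```bash
cat > trk.py <<'E'
from h import *
n=int(sys.argv[1]); o0=get_obs(); p0=o0["ee_pos"]
measure(); m=model(); a=m(o0["clock"]); j=C+85*np.array([np.cos(a),np.sin(a)])
print("clock",o0["clock"],"err before",(p0[:2]-j).round(1),"nose z",(p0[2]-86).round(1),"F",o0["contact_force"].round(1))
p=get_obs()["ee_pos"]; rows(m,p[:2],p[2]-86,[116]*n,m)
E
python3 trk.py 8
```

```text
t 11.400 th 104.6 off [4.9 2.9] res 1.3 n5
w 1.136 acc 0.085
clock 11.4 err before [4.5 1.1] nose z 116.6 F [ 0.4 -0.4 -3. ]
{"slide": [-0.31, -0.11, -0.01], "turn": 0}, {"slide": [-0.17, -0.1, 0.0], "turn": 0}, {"slide": [-0.15, -0.12, 0.0], "turn": 0}, {"slide": [-0.14, -0.14, 0.0], "turn": 0}, {"slide": [-0.11, -0.15, 0.0], "turn": 0}, {"slide": [-0.09, -0.17, 0.0], "turn": 0}, {"slide": [-0.07, -0.18, 0.0], "turn": 0}, {"slide": [-0.04, -0.18, 0.0], "turn": 0}, 
end [ 470.7 -127.7  115.8]
```

>>> arm_command(
  commands=[
    {"slide": [-0.31,-0.11,-0.01],"turn": 0},
    {"slide": [-0.17,-0.1,0.0],"turn": 0},
    {"slide": [-0.15,-0.12,0.0],"turn": 0},
    {"slide": [-0.14,-0.14,0.0],"turn": 0},
    {"slide": [-0.11,-0.15,0.0],"turn": 0},
    {"slide": [-0.09,-0.17,0.0],"turn": 0},
    {"slide": [-0.07,-0.18,0.0],"turn": 0},
    {"slide": [-0.04,-0.18,0.0],"turn": 0},
  ],
)

```text
clock: 12.45
ee_pos: [473.3, -128.3, 202.2]
tool_rot: [0.284, 0.959, 0.0, 0.0]
contact_force: [0.3, 0.3, -2.6]
grip_width: 32.1
gripper_force: 60.3
```

```bash
python3 trk.py 12
python3 - <<'E'
from h import *
f=cam("scene")
o=get_obs();print(proj(f,[o["ee_pos"]-[0,0,86]]))
cv2.imwrite("pics/s4.png",cv2.resize(f["img"][150:300,130:310,::-1],None,fx=4,fy=4))
E
```

```text
t 12.450 th 171.7 off [4.9 3.2] res 0.8 n5
w 1.066 acc 0.077
clock 12.45 err before [3.1 1.1] nose z 116.2 F [ 0.3  0.3 -2.6]
{"slide": [-0.06, -0.26, -0.0], "turn": 0}, {"slide": [0.01, -0.18, -0.0], "turn": 0}, {"slide": [0.05, -0.18, -0.0], "turn": 0}, {"slide": [0.06, -0.17, -0.0], "turn": 0}, {"slide": [0.09, -0.16, -0.0], "turn": 0}, {"slide": [0.1, -0.15, -0.0], "turn": 0}, {"slide": [0.12, -0.13, -0.0], "turn": 0}, {"slide": [0.13, -0.11, -0.0], "turn": 0}, {"slide": [0.15, -0.1, -0.0], "turn": 0}, {"slide": [0.15, -0.07, -0.0], "turn": 0}, {"slide": [0.16, -0.06, -0.0], "turn": 0}, {"slide": [0.17, -0.04, -0.0], "turn": 0}, 
end [ 541.  -226.1  116.2]
[[221.94578948 198.17247912]]
```

View pics/s4.png

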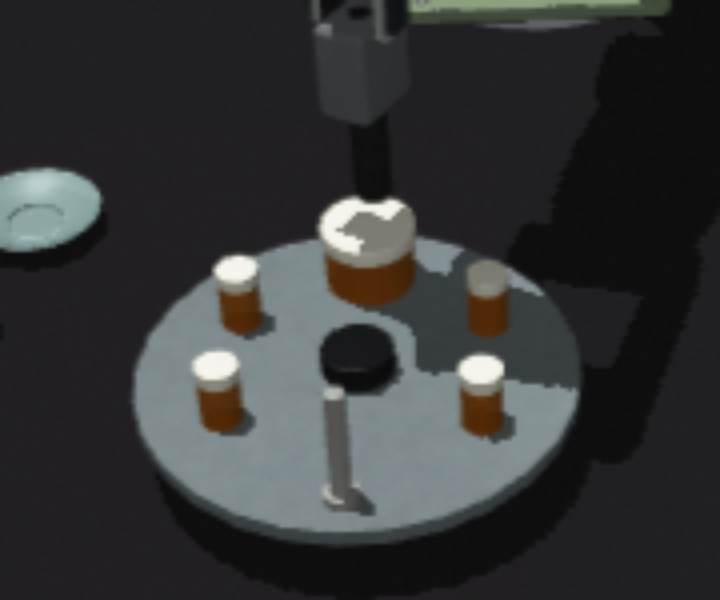

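The picture shows the nose end at about (223,199) in the full image, right above the lid centre at about (222,206). I recompute the rows for the extra camera time.

Run:
```python
from h import *
m=model();o=get_obs();p=o["ee_pos"];print(o["clock"],p);rows(m,p[:2],p[2]-86,[116]*12,m)
```

```text
w 1.066 acc 0.077
12.55 [ 473.40111273 -128.64787376  202.22140485]
{"slide": [-0.06, -0.35, -0.0], "turn": 0}, {"slide": [0.03, -0.18, -0.0], "turn": 0}, {"slide": [0.05, -0.18, -0.0], "turn": 0}, {"slide": [0.07, -0.16, -0.0], "turn": 0}, {"slide": [0.09, -0.16, -0.0], "turn": 0}, {"slide": [0.11, -0.14, -0.0], "turn": 0}, {"slide": [0.13, -0.12, -0.0], "turn": 0}, {"slide": [0.14, -0.11, -0.0], "turn": 0}, {"slide": [0.15, -0.08, -0.0], "turn": 0}, {"slide": [0.15, -0.07, -0.0], "turn": 0}, {"slide": [0.16, -0.05, -0.0], "turn": 0}, {"slide": [0.17, -0.03, -0.0], "turn": 0}, 
end [ 544.8 -226.4  116.2]
```

>>> arm_command(
  commands=[
    {"slide": [-0.06,-0.35,0],"turn": 0},
    {"slide": [0.03,-0.18,0],"turn": 0},
    {"slide": [0.05,-0.18,0],"turn": 0},
    {"slide": [0.07,-0.16,0],"turn": 0},
    {"slide": [0.09,-0.16,0],"turn": 0},
    {"slide": [0.11,-0.14,0],"turn": 0},
    {"slide": [0.13,-0.12,0],"turn": 0},
    {"slide": [0.14,-0.11,0],"turn": 0},
    {"slide": [0.15,-0.08,0],"turn": 0},
    {"slide": [0.15,-0.07,0],"turn": 0},
    {"slide": [0.16,-0.05,0],"turn": 0},
    {"slide": [0.17,-0.03,0],"turn": 0},
  ],
)

```text
clock: 14.05
ee_pos: [545.6, -225.4, 202.2]
tool_rot: [0.284, 0.959, 0.0, -0.0]
contact_force: [-0.8, 0.4, -2.6]
grip_width: 31.9
gripper_force: 60.3
```

```bash
python3 trk.py 12
```

```text
t 14.050 th 266.2 off [5. 3.] res 0.9 n5
w 0.973 acc 0.067
clock 14.05 err before [-2.9  1.3] nose z 116.2 F [-0.8  0.4 -2.6]
{"slide": [0.26, -0.01, -0.0], "turn": 0}, {"slide": [0.17, 0.02, -0.0], "turn": 0}, {"slide": [0.16, 0.05, -0.0], "turn": 0}, {"slide": [0.15, 0.06, -0.0], "turn": 0}, {"slide": [0.15, 0.08, -0.0], "turn": 0}, {"slide": [0.13, 0.1, -0.0], "turn": 0}, {"slide": [0.12, 0.11, -0.0], "turn": 0}, {"slide": [0.1, 0.12, -0.0], "turn": 0}, {"slide": [0.09, 0.13, -0.0], "turn": 0}, {"slide": [0.08, 0.14, -0.0], "turn": 0}, {"slide": [0.05, 0.15, -0.0], "turn": 0}, {"slide": [0.05, 0.15, -0.0], "turn": 0}, 
end [ 637.7 -159.6  116.1]
```

>>> arm_command(
  commands=[
    {"slide": [0.26,-0.01,0],"turn": 0},
    {"slide": [0.17,0.02,0],"turn": 0},
    {"slide": [0.16,0.05,0],"turn": 0},
    {"slide": [0.15,0.06,0],"turn": 0},
    {"slide": [0.15,0.08,0],"turn": 0},
    {"slide": [0.13,0.1,0],"turn": 0},
    {"slide": [0.12,0.11,0],"turn": 0},
    {"slide": [0.1,0.12,0],"turn": 0},
    {"slide": [0.09,0.13,0],"turn": 0},
    {"slide": [0.08,0.14,0],"turn": 0},
    {"slide": [0.05,0.15,0],"turn": 0},
    {"slide": [0.05,0.15,0],"turn": 0},
  ],
)

```text
clock: 15.6
ee_pos: [635.6, -158.6, 202.2]
tool_rot: [0.284, 0.959, 0.0, -0.0]
contact_force: [-0.8, -0.1, -2.7]
grip_width: 32.1
gripper_force: 60.3
```

```bash
python3 trk.py 12
```

```text
t 15.600 th 350.4 off [4.9 2.7] res 1.2 n5
w 0.891 acc 0.062
clock 15.6 err before [-2.5 -2.1] nose z 116.2 F [-0.8 -0.1 -2.7]
{"slide": [0.05, 0.23, -0.0], "turn": 0}, {"slide": [-0.0, 0.16, -0.0], "turn": 0}, {"slide": [-0.02, 0.15, -0.0], "turn": 0}, {"slide": [-0.04, 0.15, -0.0], "turn": 0}, {"slide": [-0.06, 0.14, -0.0], "turn": 0}, {"slide": [-0.06, 0.13, -0.0], "turn": 0}, {"slide": [-0.08, 0.13, -0.0], "turn": 0}, {"slide": [-0.09, 0.11, -0.0], "turn": 0}, {"slide": [-0.11, 0.1, -0.0], "turn": 0}, {"slide": [-0.11, 0.1, -0.0], "turn": 0}, {"slide": [-0.12, 0.07, -0.0], "turn": 0}, {"slide": [-0.12, 0.07, -0.0], "turn": 0}, 
end [590.4 -64.9 116.3]
```

>>> arm_command(
  commands=[
    {"slide": [0.05,0.23,0],"turn": 0},
    {"slide": [0,0.16,0],"turn": 0},
    {"slide": [-0.02,0.15,0],"turn": 0},
    {"slide": [-0.04,0.15,0],"turn": 0},
    {"slide": [-0.06,0.14,0],"turn": 0},
    {"slide": [-0.06,0.13,0],"turn": 0},
    {"slide": [-0.08,0.13,0],"turn": 0},
    {"slide": [-0.09,0.11,0],"turn": 0},
    {"slide": [-0.11,0.1,0],"turn": 0},
    {"slide": [-0.11,0.1,0],"turn": 0},
    {"slide": [-0.12,0.07,0],"turn": 0},
    {"slide": [-0.12,0.07,0],"turn": 0},
  ],
)

```text
clock: 17.15
ee_pos: [589.3, -66.7, 202.3]
tool_rot: [0.284, 0.959, 0.0, 0.0]
contact_force: [-0.2, 0.8, -2.4]
grip_width: 32.1
gripper_force: 60.3
```

```bash
python3 trk.py 6
```

```text
t 17.150 th 427.1 off [5.1 1.8] res 4.9 n5
w 0.809 acc 0.059
clock 17.15 err before [ 1.4 -2.8] nose z 116.3 F [-0.2  0.8 -2.4]
{"slide": [-0.19, 0.1, -0.01], "turn": 0}, {"slide": [-0.14, 0.03, 0.0], "turn": 0}, {"slide": [-0.14, 0.02, 0.0], "turn": 0}, {"slide": [-0.14, 0.0, 0.0], "turn": 0}, {"slide": [-0.13, -0.01, 0.0], "turn": 0}, {"slide": [-0.14, -0.02, 0.0], "turn": 0}, 
end [535.5 -58.9 115.7]
```

>>> arm_command(
  commands=[
    {"slide": [-0.19,0.1,0],"turn": 0},
    {"slide": [-0.14,0.03,0.0],"turn": 0},
    {"slide": [-0.12,0.02,0.15],"turn": 0},
    {"slide": [-0.08,0.0,0.35],"turn": 0},
    {"slide": [-0.04,0,0.5],"turn": 0},
    {"slide": [0,0,0.5],"turn": 0},
    {"slide": [0,0,0.4],"turn": 0},
    {"slide": [0,0,0.25],"turn": 0},
    {"slide": [0,0,0.1],"turn": 0},
    {"slide": [0,0,0],"turn": 0},
    {"slide": [0,0,0],"turn": 0},
    {"slide": [0,0,0],"turn": 0},
  ],
)

```text
clock: 18.7
ee_pos: [555.4, -57.9, 336.4]
tool_rot: [0.284, 0.959, -0.0, -0.001]
contact_force: [0.3, 0.0, -2.2]
grip_width: 32.0
gripper_force: 60.4
```

>>> arm_command(
  commands=[
    {"slide": [0,0,0],"turn": 0},
    {"slide": [0,0,0],"turn": 0},
    {"slide": [0,0,0],"turn": 0},
    {"slide": [0,0,0],"turn": 0},
  ],
)

```text
clock: 19.2
ee_pos: [555.7, -57.9, 337.3]
tool_rot: [0.284, 0.959, 0.0, 0.0]
contact_force: [0.3, 0.0, -1.8]
grip_width: 32.2
gripper_force: 60.4
```

Run:
```python
from h import *
o=get_obs();print(o["clock"],o["ee_pos"],o["gripper_force"],abs(o["qvel"]).max())
f=cam("scene");cv2.imwrite("pics/s5.png",f["img"][:,:,::-1])
```

```text
19.2 [555.67991176 -57.88206453 337.26219672] 60.37318805116229 0.002454922687189794
```

View pics/s5.png

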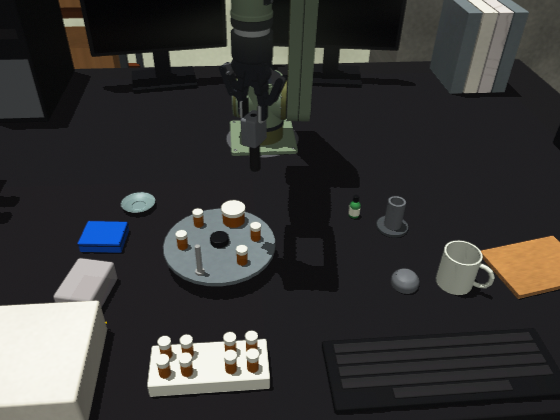

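The wand is upright, still and high above the carousel, with its nose at about (254,165). The other objects are where they were.

```bash
python3 -c "
from cell import sign_off
print(sign_off())"
```

```text
the job is handed in; nothing more can be done
None
```

I handed the job in at about 19 s: the carousel was pushed to about 4.8 s per turn, the nose stayed about 26 mm above the wide jar's lid, by my estimate within about 10 mm of centre, for over 5 s as it coasted, and the wand finished lifted well clear, upright and still in the gripper.

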